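# Fit the two lids on the topping unit

## Task

The three pot mouths in the topping unit's deck differ by only a few millimetres, and there are just two lids. Find by trial which pot each lid belongs to, so that both lids end fully home at once, flange flat on the deck; the pot left over stays open. Slide the lids over the deck instead of carrying them (raise one only as far as needed to get it out of a wrong mouth), do not tip them over, leave the other things alone, and let go at the end.

Things in the scene. Friction and masses are not known exactly. Their poses are not given: they have to be found in the camera images.
- unit: Fixed steel topping unit; origin at the centre of its footprint on the table, z up, x away from the robot give or take its yaw. Its flat deck, 100 mm above the table, spans x -129 to +125, y -190 to +190 mm. Three pot mouths lie in a row at x = +40 mm, 104 mm apart along y. The deck in front (x below -12 mm) is plain; the lids start there. Lids slide easily (under 2 N; push low on the knob); 6 N on the knob settles one.
- pot_left (a point): Centre of the left (+y) pot mouth, at deck height (100 mm above the table), on the unit's x = +40 mm line, unit y = +104 mm. A round hole, 20 mm deep collar flush with the deck. The three mouths measure 50, 56 and 62 mm in diameter; which is where differs each time and is not told.
- pot_middle (a point): Centre of the middle pot mouth, at deck height (100 mm above the table), on the unit's x = +40 mm line, unit y = 0 mm. A round hole, 20 mm deep collar flush with the deck. The three mouths measure 50, 56 and 62 mm in diameter; which is where differs each time and is not told.
- pot_right (a point): Centre of the right (-y) pot mouth, at deck height (100 mm above the table), on the unit's x = +40 mm line, unit y = -104 mm. A round hole, 20 mm deep collar flush with the deck. The three mouths measure 50, 56 and 62 mm in diameter; which is where differs each time and is not told.
- lid_green: Loose lid, green knob, about 150 g; origin at the centre of its underside, z up. Upwards: grey plug 60 mm in diameter, 0 to 6 mm (lowest 1 mm tapered); white flange 92 mm in diameter, 6 to 10 mm; knob 20 mm in diameter, 10 to 34 mm. Origin: at deck height while sliding; 6 mm below when home. Lies flat over too narrow a mouth; over a wide enough one it tips in or drops. Enters only the 62 mm mouth.
- lid_black: Loose lid, black knob, about 150 g; origin at the centre of its underside, z up. Upwards: grey plug 54 mm in diameter, 0 to 6 mm (lowest 1 mm tapered); white flange 92 mm in diameter, 6 to 10 mm; knob 20 mm in diameter, 10 to 34 mm. Origin: at deck height while sliding; 6 mm below when home. Lies flat over too narrow a mouth; over a wide enough one it tips in or drops. Fits the 56 mm mouth; drops loosely into 62 mm too.
- shaker: Bystander: glass jar with a steel cap, 60 mm in diameter, 110 mm tall, standing on the table beyond the unit's left (+y) end. Origin at the centre of its underside.
- squeeze: Bystander: yellow squeeze bottle, 60 mm in diameter, 170 mm tall, standing on the table beyond the unit's right (-y) end. Origin at the centre of its underside.
- bowl: Bystander: steel bowl, 96 mm in diameter, 45 mm tall, on the table beyond the left (+y) end of the unit, farther from the robot than the jar. Origin at the centre of its underside.
There are look-alikes about, which are no part of the job. Leave any blue or yellow look-alike of the lid_green alone. Leave any pink look-alike of the lid_black alone.

How it is judged:
By the outcome, as a careful person would: the job done as asked, in the order asked, and still so for the second after the job is handed in, with the robot touching nothing.
It also fails if it takes over 72 s, if anything falls off the work surface, if the arm or the gripper's body presses on something with over 40 N, if the wrist force passes 120 N, or if a joint passes its speed limit or range.

## Robot

A 6-joint arm with a two-finger parallel gripper is mounted at the origin on the work surface. World frame = base frame: x ahead of the robot, y to its left, z up, the work surface at z = 0. Lengths are in mm, angles in rad, forces in N, time in s.
With the tool pointing down it reaches from about 300 to 775 mm from the base axis. Payload 14.6 kg.
Tool frame: the origin (TCP) lies at the very end of the fingers, on their centre line; the grasp point (between the pads) lies 19 mm behind it; z points along the fingers, y is the direction in which the jaws open and shut (so a half turn about z gives the same grasp; the last joint's range is limited). The gripper opens to 94 mm and grips with 3 to 60 N. Pads are 16 mm wide; open, the fingers measure 119 mm over their backs; the gripper's body (75 mm by 177 mm) begins 78 mm behind the grasp point.
Start: joints at [1.246, 0.3, 1.521, -0, 1.321, -0.067], TCP at [140.222, 531.815, 182.746] pointing down, gripper open.
Joint ranges: [-3.03, 3.03], [-0.79, 2.21], [0.23, 2.52], [-1.04, 4.18], [0, 3.07], [-2.55, 2.55]. Speed limits (rad/s): [2.22, 2.22, 2.57, 3.14, 3.14, 3.14].

## Interface

Orientations are given as [roll, pitch, yaw] about the fixed x, y, z axes, in that order (R = Rz(yaw) Ry(pitch) Rx(roll)).
In Python, from cell import manip gives the robot as it stands.
- The arm moves only by the shell command python3 -m inch 'ROWS' [FORCE]. ROWS is a JSON object of lists of equal length, an entry for each row: "grip": the opening, from -1 (shut) to 1 (fully open), so that 0 is half open; "travel": the shift along the world's x, y, z in cm, a list of three; "turn": the turn, a rotation vector about the world's x, y, z in degrees, a list of three. A call has 1 to 10 rows; each row is the pose to reach, as a shift and turn from the pose measured when the call began; what a row does not reach only later rows make up. A row lasts 1/8 s, in which the tool goes at most 62.5 mm and 10.7 degrees, less where a joint would pass 70% of its speed; a pose out of reach is approached as far as the arm can. A call with a gripper value outside its range is refused whole. The fingers move at their own pace and stop on an object; FORCE is the grip in N (left out, the last holds). Time passes only in rows, so rows that repeat a pose let the fingers close. It gives the time, the measured TCP pose, the force and the opening at its end, in the units of the state.
- manip.read_state(): the state, without advancing time (a new reading comes with each control period).
- manip.camera(name): name is "scene" or "top"; returns (picture, depth): 384x512x3 uint8, red, green, blue; 384x512 float32, mm along the optical axis (not along the pixel's ray), 0 where there is no reading.
- manip.calibration(name): a dict with "fx", "fy", "cx", "cy" (pixels), "world_from_camera" (4x4, takes a point from camera to world coordinates). Camera axes: x right, y up, looking along -z (the intrinsics and any distortion apply to the point x, -y, -z); pixel columns grow to the right and rows downward; lengths in mm; the calibration is good to about 2 mm. A picture is of the moment at which its call begins. calibration takes no time and is no camera call.
- manip.sign_off(): hands the job in, once; it reports no verdict.
Trained networks look in the newest picture that a camera, given by its name, has taken for a name from the list of things; names that differ only in an ending like _2 or _b are one class to them, and where a whole thing is asked for, a point or a joint stands for the part that bears it (a point fixed in the world has none). Each returns a list of dicts, best first, with "p" (0 to 1); they miss things now and then, are a little off and sometimes report something else, mostly with a low value. They report only what shows in the picture. A call takes as long as a camera call. They do not tell look-alikes from the thing itself.
- manip.look_for(camera, label): "bbox" ([left, top, right, bottom] in pixels, round what is visible of it).
The state is a dict: "clock": time; "joints": joint angles; "qd": joint speeds; "effort": joint torques, N m; "eef_pos": TCP position; "eef_rot": TCP orientation; "wrist_force": force on the tool from outside, world axes, zero at the start; "moment": the same for the moment, N m; "finger_gap": finger opening in mm.
Only numpy, scipy, OpenCV 4.12 (cv2) and the standard library are available. Lean on these libraries where they do the work, as an engineer would, in place of code of your own. Each camera call takes 0.05 s, during which the arm holds its last target.

## Working session

There is one attempt and no reset: what is moved stays moved. The work goes in short steps, Python scripts to look and compute and a shell command to move; the robot and the scene stay as the last step left them, time stands still between calls to the robot, and variables do not carry over. Pictures are saved under pics/ and viewed, and the job is handed in when it is done.

```bash
ls; mkdir -p pics
python3 - <<'E'
from cell import manip
import cv2
for c in("scene","top"):
    im,d=manip.camera(c); cv2.imwrite(f"pics/{c}0.png",im[:,:,::-1])
    k=manip.calibration(c); print(c,k)
    for l in("unit","lid_green","lid_black"):
        print(l,[(round(r["p"],2),[round(x) for x in r["bbox"]]) for r in manip.look_for(c,l)])
print(manip.read_state())
E
```

```text
pics
scene {'fx': 457.59283219803035, 'fy': 457.59283219803035, 'cx': 262.5028174238436, 'cy': 194.08404140646644, 'world_from_camera': array([[-5.66377244e-01, -6.93995086e-01,  4.44508309e-01,
         1.03348943e+03],
       [ 8.24126896e-01, -4.73239254e-01,  3.11222537e-01,
         3.69170686e+02],
       [-5.62813102e-03,  5.42600616e-01,  8.39971961e-01,
         1.10017023e+03],
       [ 0.00000000e+00,  0.00000000e+00,  0.00000000e+00,
         1.00000000e+00]])}
unit []
lid_green [(0.91, [187, 116, 216, 138]), (0.89, [219, 160, 252, 189]), (0.59, [231, 125, 263, 148])]
lid_black [(0.91, [361, 204, 391, 231])]
top {'fx': 389.1394789322332, 'fy': 389.1394789322332, 'cx': 252.65970521511443, 'cy': 192.01259873211518, 'world_from_camera': array([[ 7.67662801e-03,  9.88053574e-01, -1.53919470e-01,
         3.71781093e+02],
       [-9.99272209e-01,  1.82834867e-03, -3.81013173e-02,
        -1.23297852e+01],
       [-3.73647243e-02,  1.54099939e-01,  9.87348513e-01,
         9.56171026e+02],
       [ 0.00000000e+00,  0.00000000e+00,  0.00000000e+00,
         1.00000000e+00]])}
un
[... 161 characters left out ...]
, 172, 286]), (0.7, [217, 170, 255, 211])]
{'clock': 0.4, 'joints': array([ 1.24639024e+00,  2.99969504e-01,  1.52107506e+00, -1.06019866e-05,
        1.32067095e+00, -6.65901274e-02]), 'qd': array([ 0.00147019, -0.00099601, -0.00191637, -0.00056235, -0.00138084,
        0.00052311]), 'effort': array([-1.04322433e-03, -5.31193650e+01, -3.52611351e+01,  7.08101573e-02,
        2.17512326e-02, -3.73814498e-05]), 'eef_pos': array([140.22162759, 531.78622112, 182.67565831]), 'eef_rot': array([-3.14146939e+00,  2.07402282e-06,  2.88377932e+00]), 'wrist_force': array([ 0.12871401, -0.19444939,  0.59906569]), 'moment': array([-0.00657473,  0.02976885,  0.00242922]), 'finger_gap': 94.03405336285878}
```

View pics/top0.png

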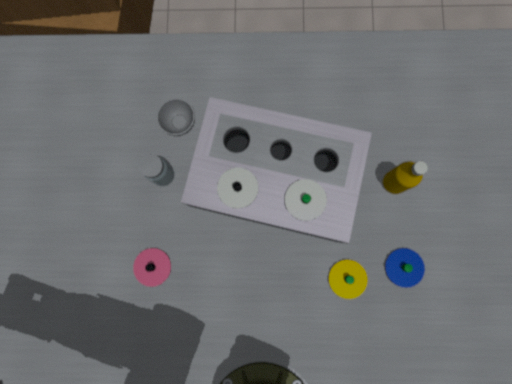

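View pics/scene0.png

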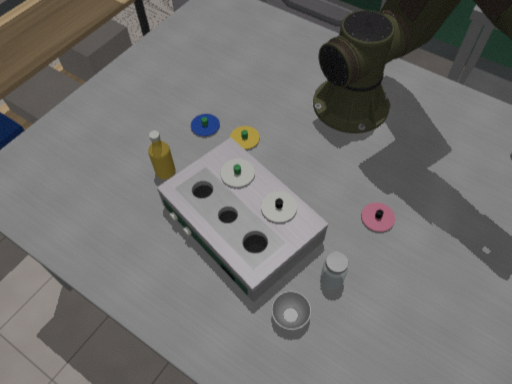

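The white lids standing on the deck, green knob at (306,199) and black knob at (237,187), are the real ones. The yellow (348,279), blue (405,267) and pink (152,267) lids on the table are look-alikes. The mouths are at about (236,139), (281,150) and (326,160). The left one looks widest and the middle one narrowest. Next I'll measure them.

```bash
cat > h.py <<'E'
import numpy as np,cv2
from cell import manip
def ray(c,u,v):
    k=manip.calibration(c);W=k["world_from_camera"]
    d=np.array([(u-k["cx"])/k["fx"],-(v-k["cy"])/k["fy"],-1.]);return W[:3,3],W[:3,:3]@d
def atz(c,u,v,z):
    o,d=ray(c,u,v);return o+d*(z-o[2])/d[2]
def rect(im,z,x0,x1,y0,y1,s,c="top"):
    # orthorectified view at height z: row 0 = x1 (far), col 0 = y1 (left); s px/mm
    k=manip.calibration(c);W=k["world_from_camera"];Ci=np.linalg.inv(W)
    X,Y=np.meshgrid(np.arange(x1,x0,-1/s),np.arange(y1,y0,-1/s),indexing='ij')
    P=np.stack([X,Y,np.full_like(X,z),np.ones_like(X)],-1)@Ci.T
    u=k["fx"]*P[...,0]/-P[...,2]+k["cx"];v=k["fy"]*-P[...,1]/-P[...,2]+k["cy"]
    return cv2.remap(im,u.astype(np.float32),v.astype(np.float32),cv2.INTER_CUBIC)
E
python3 - <<'E'
from h import *
im=cv2.imread("pics/top0.png")[:,:,::-1].copy()
_,d=manip.camera("top")
# unit corners (approx) by pixel
for n,u,v in [("TL",210,99),("TR",371,133),("BR",350,241),("BL",183,204),("hL",236,139),("hM",281,150),("hR",326,160)]:
    print(n,atz("top",u,v,100).round(1))
for n,u,v,z in [("green",306,199,134),("black",237,187,134)]:
    print(n,atz("top",u,v,z).round(1))
for n,u,v in [("deck",300,225),("deck2",260,160)]:
    k=manip.calibration("top");o,dd=ray("top",u,v);print(n,(o+dd*d[v,u]).round(1))
r=rect(im,100,300,650,-260,200,1.6)
cv2.imwrite("pics/rect0.png",r[:,:,::-1]);print(r.shape)
E
```

```text
TL [723.9 121.6 100. ]
TR [ 640.5 -245.4  100. ]
BR [ 398.3 -191.   100. ]
BL [477.9 176.1 100. ]
hL [627.5  59.7 100. ]
hM [601.5 -42.7 100. ]
hR [ 578.2 -143.2  100. ]
green [485.1 -94.  134. ]
black [510.8  53.1 134. ]
deck [432.5 -83.7  98.1]
deck2 [578.6   4.7  99.1]
(560, 736, 3)
```

View pics/rect0.png

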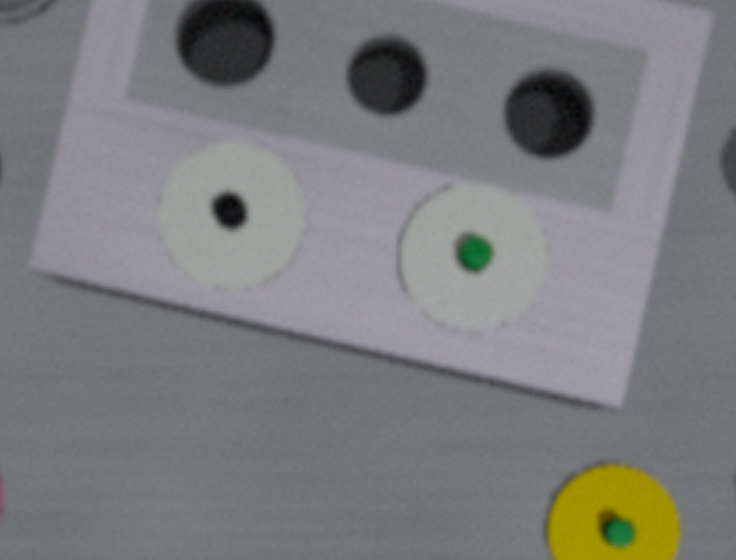

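In the rectified view the mouths measure about 61, 49 and 55 mm (left, middle, right). So 62 should be left, 50 middle and 56 right. Next I'll fit exact centres.

```bash
cat >> h.py <<'E'
def blob(im,z,cx,cy,r,mask_fn,s=4,c="top"):
    R=rect(im,z,cx-r,cx+r,cy-r,cy+r,s,c);m=mask_fn(R).astype(np.uint8)
    m=cv2.morphologyEx(m,cv2.MORPH_OPEN,np.ones((5,5)))
    cs,_=cv2.findContours(m,cv2.RETR_EXTERNAL,cv2.CHAIN_APPROX_NONE)
    if not cs:return None
    k=max(cs,key=cv2.contourArea);e=cv2.fitEllipse(k)
    u,v=e[0];return np.array([cx+r-v/s,cy+r-u/s]),np.array(e[1])/s
def mouths(im):
    out=[]
    for cx,cy in [(627,60),(603,-43),(578,-144)]:
        out.append(blob(im,100,cx,cy,45,lambda R:R.max(2)<100))
    return out
def flange(im,cx,cy):
    return blob(im,110,cx,cy,65,lambda R:(R.min(2)>165)|((R.max(2).astype(int)-R.min(2)>0)&False))
E
python3 - <<'E'
from h import *
im=cv2.imread("pics/top0.png")[:,:,::-1].copy()
M=mouths(im)
for m in M: print(m)
a=np.array([m[0] for m in M]);print(np.linalg.norm(a[0]-a[1]),np.linalg.norm(a[1]-a[2]))
for x,y,n in((485,-94,'g'),(511,53,'b')):
    R=rect(im,110,x-65,x+65,y-65,y+65,2); print(R[130,40::10].tolist()[:4],R[65,10:14].tolist(), R[200,5].tolist(),R[250,130].tolist())
    f=(lambda R:(R[...,1].astype(int)-R[...,0]>40)) if n=='g' else (lambda R:R.max(2)<70)
    print(n,blob(im,134,x,y,25,f))
E
python3 - <<'E'
from h import *
im=cv2.imread("pics/scene0.png")[:,:,::-1].copy()
for cx,cy in [(627,60),(603,-43),(578,-144)]:
    print(blob(im,100,cx,cy,45,lambda R:R.max(2)<100,c="scene"))
for x,y,n in((485,-94,'g'),(511,53,'b')):
    f=(lambda R:(R[...,1].astype(int)-R[...,0]>40)) if n=='g' else (lambda R:R.max(2)<70)
    print(n,blob(im,134,x,y,25,f,c="scene"))
E
```

```text
(array([626.94984818,  59.40658951]), array([62.70653534, 63.16722488]))
(array([603.08353043, -41.79452896]), array([50.4845047 , 50.90223694]))
(array([ 579.07309341, -142.9428215 ]), array([56.31685257, 56.81789398]))
103.97724511796874 103.95902158810156
[[129, 129, 131], [160, 163, 161], [159, 163, 159], [158, 163, 160]] [[152, 150, 160], [152, 150, 159], [152, 150, 159], [152, 150, 158]] [156, 152, 162] [157, 153, 165]
g (array([487.1710968, -94.0649662]), array([17.71071243, 18.09756279]))
[[157, 160, 157], [157, 160, 156], [156, 159, 156], [154, 158, 156]] [[147, 144, 153], [148, 144, 153], [148, 144, 152], [148, 144, 152]] [150, 148, 157] [117, 115, 122]
b (array([512.74401283,  53.93419838]), array([17.04727364, 20.32618141]))
(array([628.58951569,  60.98745346]), array([59.67845917, 61.1094017 ]))
(array([604.91658783, -40.00866699]), array([48.20088577, 49.33050156]))
(array([ 581.15058899, -140.987957  ]), array([54.07814026, 55.30070496]))
g (array([491.25937271, -91.80705261]), array([15.96778488, 19.43142891]))
b (array([522.44739246,  59.85876656]), array([17.82308578, 30.64510918]))
```

Circle fits give 62.9, 50.7 and 56.6 mm, with spacings of 104.0 and 104.0 mm, so the sizes are clear. The lids sit crossed: green is on the right but belongs left, black is on the left but belongs right.

1. Park green flat over the narrow middle mouth.
2. Slide black along the front to the right mouth.
3. Slide green to the left mouth.

A crop to confirm the lids, and the first approach:

```bash
python3 - <<'E'
import cv2
im=cv2.imread("pics/top0.png")[150:310,120:440];cv2.imwrite("pics/crop0.png",cv2.resize(im,None,fx=2.4,fy=2.4,interpolation=cv2.INTER_CUBIC))
E
python3 -m inch '{"travel":[[2,-3.5,0],[5,-9,0],[8.5,-15,0],[11.5,-21,0],[14.5,-26.5,0],[17.5,-32,0],[20.5,-37.5,0],[23.5,-43,0],[26.5,-48,0],[29.5,-53,0]],"turn":[[0,0,0],[0,0,0],[0,0,0],[0,0,0],[0,0,0],[0,0,0],[0,0,0],[0,0,0],[0,0,0],[0,0,0]],"grip":[0.5,0,0,0,0,0,0,0,0,0]}' 12
```

```text
clock: 1.7
eef_pos: [434.0, 3.0, 183.1]
eef_rot: [3.141, 0.001, 2.883]
wrist_force: [-0.2, 0.7, 0.5]
finger_gap: 46.7
```

View pics/crop0.png

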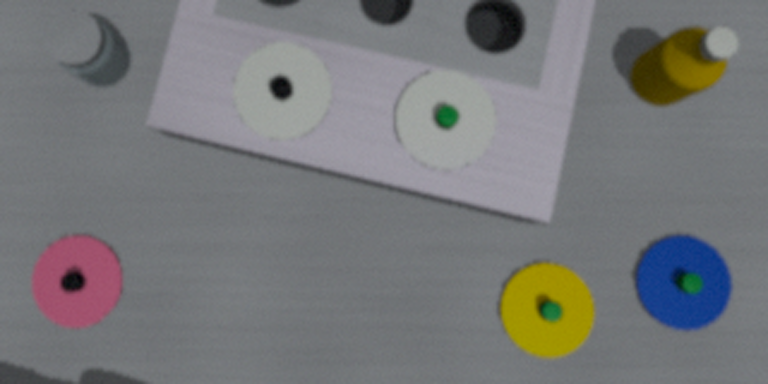

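The crop confirms it. The white-flanged lids on the deck have a green knob at (446,116) and a black knob at (282,88), while the yellow, blue and pink ones lie on the table. Approaching green.

```bash
python3 -m inch '{"travel":[[2.5,-4.8,0],[5.3,-9.7,-0.5],[5.3,-9.7,-2.5],[5.3,-9.7,-4.5],[5.3,-9.7,-6],[5.3,-9.7,-6.7],[5.3,-9.7,-6.7],[5.3,-9.7,-6.7],[5.3,-9.7,-6.7],[5.3,-9.7,-6.7]],"turn":[[0,0,0],[0,0,0],[0,0,0],[0,0,0],[0,0,0],[0,0,0],[0,0,0],[0,0,0],[0,0,0],[0,0,0]],"grip":[0,0,0,0,0,0,-0.4,-1,-1,-1]}' 12
```

```text
clock: 2.95
eef_pos: [487.1, -94.0, 116.3]
eef_rot: [3.141, 0.001, 2.884]
wrist_force: [0.3, 0.6, 0.5]
finger_gap: 10.2
```

Run:
```python
from h import *
print(manip.read_state()["finger_gap"],manip.read_state()["clock"])
a,_=manip.camera("top");b,_=manip.camera("scene")
print(manip.read_state()["finger_gap"])
k=np.hstack([cv2.resize(a[130:250,230:370],None,fx=2.8,fy=3),cv2.resize(b[100:220,170:310],None,fx=2.8,fy=3)])
cv2.imwrite("pics/g1.png",k[:,:,::-1])
```

```text
10.20271693055506 2.95
2.694741710647679
```

View pics/g1.png

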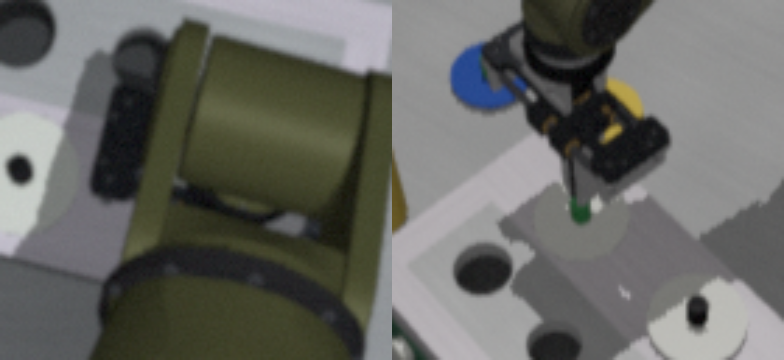

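The fingers closed to 2.7 mm, so they missed the knob. In the scene crop it stands nearer the camera than the fingers, at about full-frame (237,171). I'll locate it now against the fingers' known position.

Run:
```python
from h import *
b,_=manip.camera("scene")
c=b[130:220,190:300]
cv2.imwrite("pics/g2.png",cv2.resize(c,None,fx=7,fy=6.5,interpolation=cv2.INTER_CUBIC)[:,:,::-1])
f=lambda R:(R[...,1].astype(int)-R[...,0]>40)
print(blob(b,134,490,-92,25,f,c="scene"),blob(b,122,490,-92,25,f,c="scene"))
def proj(p,c):
    k=manip.calibration(c);q=np.linalg.inv(k["world_from_camera"])@np.append(p,1)
    return k["fx"]*q[0]/-q[2]+k["cx"],k["fy"]*q[1]/q[2]+k["cy"]
s=manip.read_state()
print("tcp px",proj(s["eef_pos"],"scene"), s["eef_pos"],s["wrist_force"])
```

```text
(array([498.56609535, -88.54829597]), array([4.96079922, 7.52067089])) (array([490.86002159, -91.807724  ]), array([ 7.32244587, 10.78639603]))
tcp px (np.float64(237.37052506607816), np.float64(169.7785306885847)) [487.0498182  -93.96621349 116.13266404] [0.23461978 0.53373801 0.31465636]
```

View pics/g2.png

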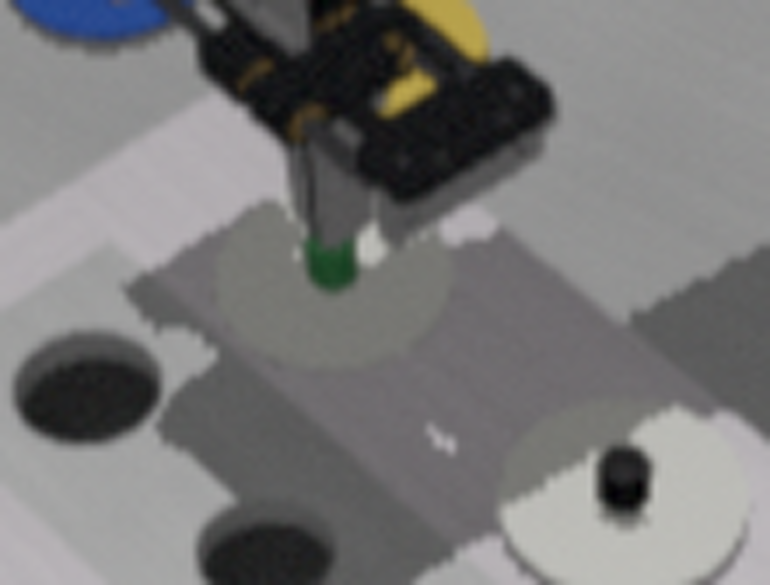

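Run:
```python
from h import *
b,d=manip.camera("scene")
W=manip.calibration("scene")["world_from_camera"]
for r in range(150,182,2):
    row=[]
    for u in (233,235,237,239,241):
        o,dd=ray("scene",u,r);p=o+dd*d[r,u];row.append(tuple(int(x) for x in p.round()))
    print(r,row,b[r,237].tolist())
```

```text
150 [(521, -73, 251), (519, -69, 252), (517, -64, 252), (491, -80, 215), (523, -48, 271)] [59, 60, 61]
152 [(494, -98, 196), (522, -66, 249), (522, -61, 253), (518, -58, 250), (531, -41, 276)] [47, 45, 49]
154 [(493, -98, 187), (499, -87, 202), (526, -58, 251), (523, -54, 252), (536, -38, 277)] [60, 59, 61]
156 [(497, -96, 185), (500, -87, 195), (497, -83, 194), (528, -51, 251), (537, -37, 271)] [84, 83, 85]
158 [(497, -97, 176), (498, -89, 183), (497, -83, 187), (491, -82, 180), (529, -44, 250)] [83, 83, 84]
160 [(495, -99, 164), (497, -91, 172), (498, -83, 179), (494, -80, 177), (486, -80, 168)] [85, 84, 85]
162 [(496, -99, 156), (497, -91, 164), (499, -83, 172), (492, -82, 165), (486, -80, 160)] [88, 86, 87]
164 [(495, -100, 146), (496, -93, 153), (499, -84, 162), (495, -80, 162), (487, -80, 152)] [87, 86, 85]
166 [(479, -115, 108), (497, -92, 146), (501, -82, 157), (494, -81, 151), (468, -96, 110)] [85, 85, 85]
168 [(483, -112, 105), (494, -96, 131), (492, -90, 133), (490, -86, 134), (474, -92, 111)] [49, 78, 56]
170 [(490, -106, 109), (500, -91, 131), (501, -83, 139), (492, -85, 128), (478, -89, 109)] [32, 73, 42]
172 [(496, -102, 110), (501, -91, 124), (495, -89, 119), (491, -86, 117), (484, -85, 110)] [31, 70, 39]
174 [(502, -98, 112), (500, -93, 112), (498, -87, 115), (495, -83, 114), (487, -83, 106)] [60, 82, 64]
176 [(506, -95, 109), (502, -91, 108), (498, -88, 105), (495, -83, 106), (494, -78, 108)] [117, 118, 113]
178 [(510, -92, 106), (509, -86, 110), (506, -82, 110), (502, -78, 109), (498, -75, 106)] [119, 119, 115]
180 [(519, -85, 113), (514, -82, 110), (507, -81, 103), (508, -73, 111), (505, -69, 110)] [119, 119, 116]
```

Run:
```python
from h import *
b,d=manip.camera("scene"); a=cv2.imread("pics/scene0.png")[:,:,::-1].copy()
print(atz("scene",237.6,173.4,110))
A=rect(a,110,420,570,-180,-20,4,"scene");B=rect(b,110,420,570,-180,-20,4,"scene")
for I in(A,B):
    for x in range(430,570,10): cv2.line(I,(0,int((570-x)*4)),(8 if x%50 else 640,int((570-x)*4)),(255,0,0),1)
    for y in range(-170,-20,50): cv2.line(I,(int((-20-y)*4),0),(int((-20-y)*4),600),(255,0,0),1)
cv2.imwrite("pics/g3.png",cv2.resize(np.hstack([A,B]),(800,375),interpolation=cv2.INTER_AREA)[:,:,::-1])
```

```text
[492.8696103  -89.34434118 110.        ]
```

View pics/g3.png

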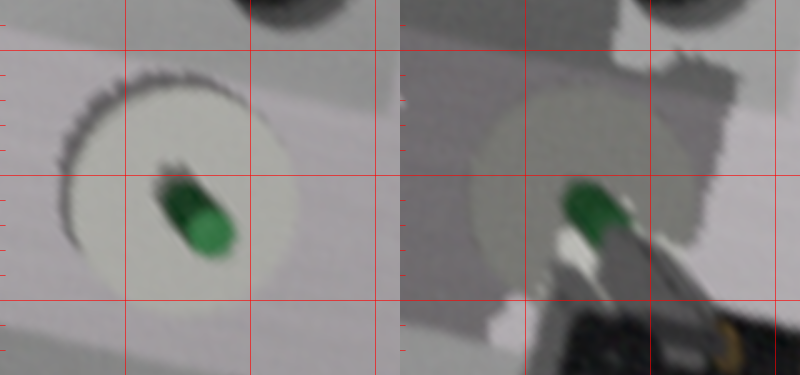

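The flange hasn't moved, and depth shows the fingertips ending at about z 143, above the knob top at 134. So the true tips sit some 25 mm above the reported 116. I'll open, go down in small steps and watch the force.

```bash
python3 -m inch '{"travel":[[0,0,0],[0,0,0],[0,0,0],[0,0,0],[0,0,-0.5],[0,0,-1],[0,0,-1]],"turn":[[0,0,0],[0,0,0],[0,0,0],[0,0,0],[0,0,0],[0,0,0],[0,0,0]],"grip":[0,0,0,0,0,0,0]}' 12
python3 - <<'E'
from h import *
b,d=manip.camera("scene")
cv2.imwrite("pics/g4.png",cv2.resize(b[130:220,190:300],None,fx=7,fy=6.5,interpolation=cv2.INTER_CUBIC)[:,:,::-1])
for r in range(158,180,2):
    row=[]
    for u in range(225,250,3):
        o,dd=ray("scene",u,r);p=o+dd*d[r,u];row.append(tuple(int(x) for x in p.round()))
    print(r,row)
E
```

```text
clock: 4.08
eef_pos: [486.7, -93.9, 105.5]
eef_rot: [3.141, -0.0, 2.883]
wrist_force: [0.6, 0.2, 0.1]
finger_gap: 46.9
158 [(465, -154, 99), (489, -121, 149), (484, -115, 149), (529, -66, 233), (530, -55, 242), (525, -50, 241), (536, -33, 265), (532, -27, 265), (528, -22, 265)]
160 [(471, -149, 101), (491, -120, 144), (484, -115, 140), (475, -113, 132), (529, -57, 232), (503, -69, 195), (538, -31, 262), (537, -23, 266), (532, -19, 264)]
162 [(475, -146, 99), (490, -121, 133), (483, -117, 128), (466, -121, 107), (463, -114, 109), (1033, 369, 1100), (531, -37, 242), (540, -21, 264), (537, -15, 265)]
164 [(487, -136, 110), (481, -130, 107), (475, -125, 105), (474, -115, 111), (466, -111, 106), (502, -71, 176), (503, -61, 184), (540, -21, 256), (539, -14, 260)]
166 [(492, -132, 109), (487, -126, 109), (482, -119, 109), (494, -99, 137), (487, -94, 133), (503, -71, 168), (505, -60, 179), (544, -19, 254), (529, -22, 236)]
168 [(497, -128, 110), (493, -121, 110), (489, -114, 111), (497, -97, 133), (491, -91, 131), (489, -83, 134), (505, -60, 170), (540, -23, 239), (530, -21, 229)]
170 [(501, -125, 107), (499, -116, 112), (492, -112, 108), (503, -92, 134), (498, -86, 133), (490, -83, 127), (505, -61, 161), (540, -23, 230), (465, -72, 107)]
172 [(508, -120, 110), (502, -114, 108), (496, -109, 104), (499, -96, 118), (498, -86, 125), (491, -82, 120), (506, -60, 154), (497, -58, 145), (473, -67, 111)]
174 [(514, -115, 112), (508, -110, 109), (504, -103, 110), (499, -97, 109), (496, -89, 111), (490, -84, 108), (505, -61, 143), (480, -71, 107), (477, -63, 110)]
176 [(517, -113, 108), (515, -104, 113), (507, -101, 106), (504, -93, 107), (500, -86, 109), (495, -80, 108), (491, -73, 109), (485, -67, 107), (481, -61, 107)]
178 [(523, -109, 109), (518, -103, 107), (516, -94, 112), (510, -89, 109), (506, -81, 111), (501, -76, 110), (498, -68, 112), (491, -63, 108), (486, -58, 106)]
```

View pics/g4.png

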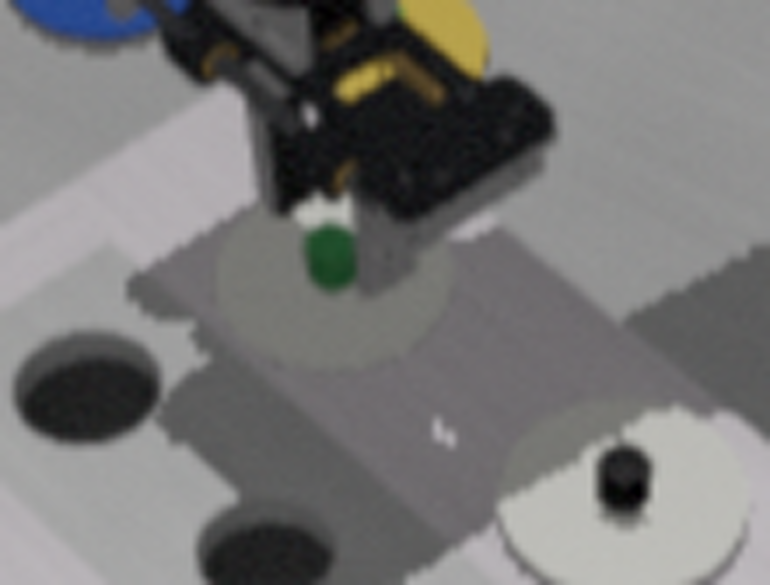

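The open fingers now straddle the green knob at crop (330,258), with tips at about z 130. I'll go 12 mm lower, then close.

```bash
python3 -m inch '{"travel":[[0.1,0,-0.4],[0.1,0,-0.8],[0.1,0,-1.2],[0.1,0,-1.2]],"turn":[[0,0,0],[0,0,0],[0,0,0],[0,0,0]],"grip":[0,0,0,0]}' 12
python3 - <<'E'
from h import *
b,d=manip.camera("scene")
cv2.imwrite("pics/g5.png",cv2.resize(b[130:220,190:300],None,fx=7,fy=6.5,interpolation=cv2.INTER_CUBIC)[:,:,::-1])
E
```

```text
clock: 4.62
eef_pos: [487.7, -93.9, 93.5]
eef_rot: [3.141, -0.0, 2.883]
wrist_force: [-0.5, 0.5, -1.0]
finger_gap: 46.7
```

View pics/g5.png

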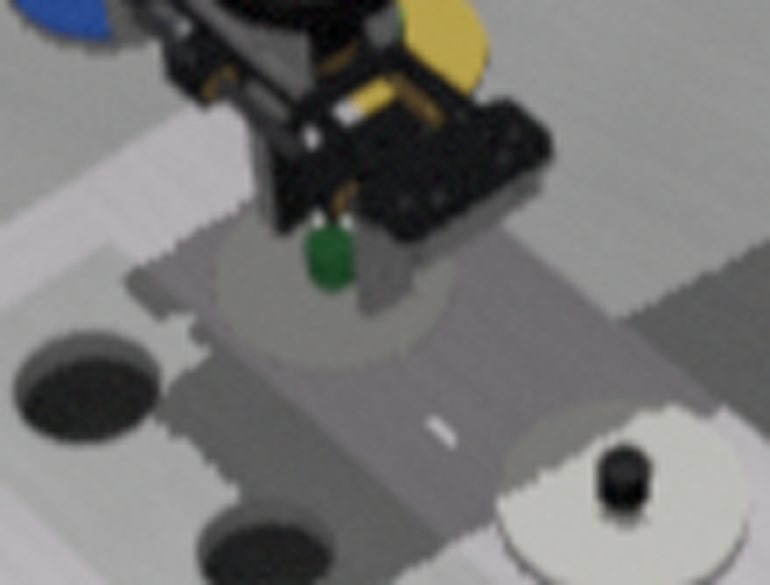

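```bash
python3 -m inch '{"travel":[[0,0,-0.3],[0,0,-0.3],[0,0,-0.3],[0,0,-0.3],[0,0,-0.3],[0,0,-0.3]],"turn":[[0,0,0],[0,0,0],[0,0,0],[0,0,0],[0,0,0],[0,0,0]],"grip":[0,-1,-1,-1,-1,-1]}' 12
python3 - <<'E'
from h import *
b,d=manip.camera("scene")
cv2.imwrite("pics/g6.png",cv2.resize(b[130:220,190:300],None,fx=7,fy=6.5,interpolation=cv2.INTER_CUBIC)[:,:,::-1])
E
```

```text
clock: 5.42
eef_pos: [487.9, -94.0, 90.8]
eef_rot: [3.141, 0.0, 2.883]
wrist_force: [-0.1, -1.4, 0.5]
finger_gap: 19.3
```

View pics/g6.png

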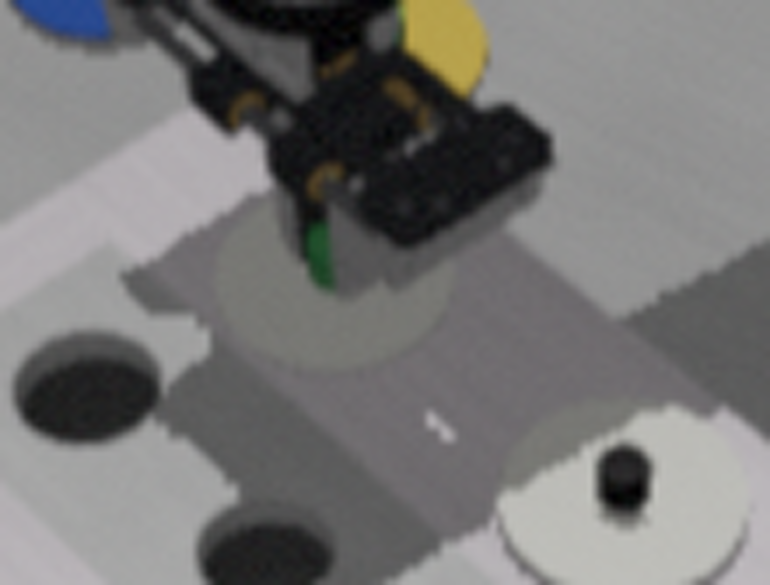

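Gripped, opening 19.3 mm. Sliding green onto the middle (narrowest) mouth.

```bash
python3 -m inch '{"travel":[[0.6,0.3,0],[1.8,0.8,0],[3.2,1.45,0],[4.7,2.1,0],[6.2,2.8,0],[7.7,3.5,0],[9.2,4.15,0],[10.5,4.7,0],[11.4,5.1,0],[11.6,5.2,0]],"turn":[[0,0,0],[0,0,0],[0,0,0],[0,0,0],[0,0,0],[0,0,0],[0,0,0],[0,0,0],[0,0,0],[0,0,0]],"grip":[-1,-1,-1,-1,-1,-1,-1,-1,-1,-1]}' 12
python3 - <<'E'
from h import *
b,d=manip.camera("scene");a,_=manip.camera("top");print(manip.read_state()["finger_gap"])
cv2.imwrite("pics/g7.png",np.hstack([cv2.resize(b[100:290,140:340],(400,380)),cv2.resize(a[90:280,170:370],(400,380))])[:,:,::-1])
E
```

```text
clock: 6.72
eef_pos: [604.4, -41.6, 90.8]
eef_rot: [3.142, 0.0, 2.884]
wrist_force: [-2.0, -1.6, 4.4]
finger_gap: 20.1
19.267991735990382
```

View pics/g7.png

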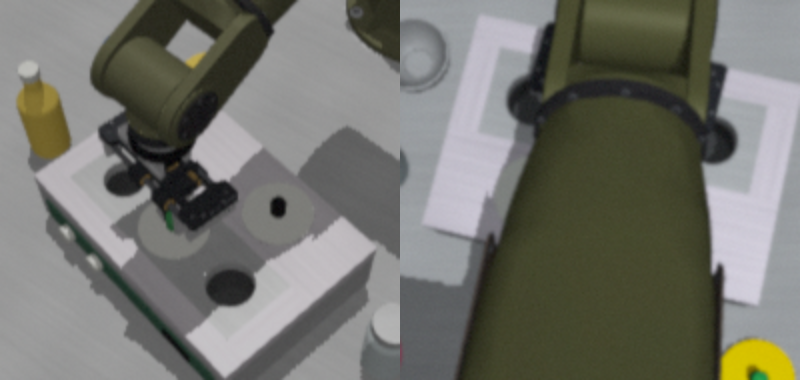

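Green lies flat over the middle mouth. Releasing it and going to black.

```bash
python3 -m inch '{"travel":[[0,0,0],[0,0,0],[0,0,0],[0,0,1.5],[0,0,4],[0,0,5.5],[-2,2,5.5],[-5,5,5.5],[-8,8,5.5],[-9.1,9.6,5.5]],"turn":[[0,0,0],[0,0,0],[0,0,0],[0,0,0],[0,0,0],[0,0,0],[0,0,0],[0,0,0],[0,0,0],[0,0,0]],"grip":[-0.5,0,0,0,0,0,0,0,0,0]}' 12
python3 - <<'E'
from h import *
b,d=manip.camera("scene");a,_=manip.camera("top");print(manip.read_state()["finger_gap"])
cv2.imwrite("pics/g8.png",np.hstack([cv2.resize(b[100:290,140:340],(400,380)),cv2.resize(a[90:280,170:370],(400,380))])[:,:,::-1])
E
```

```text
clock: 8.07
eef_pos: [512.4, 55.3, 146.5]
eef_rot: [3.141, 0.002, 2.884]
wrist_force: [0.0, 0.8, -0.6]
finger_gap: 46.9
46.97402868226257
```

View pics/g8.png

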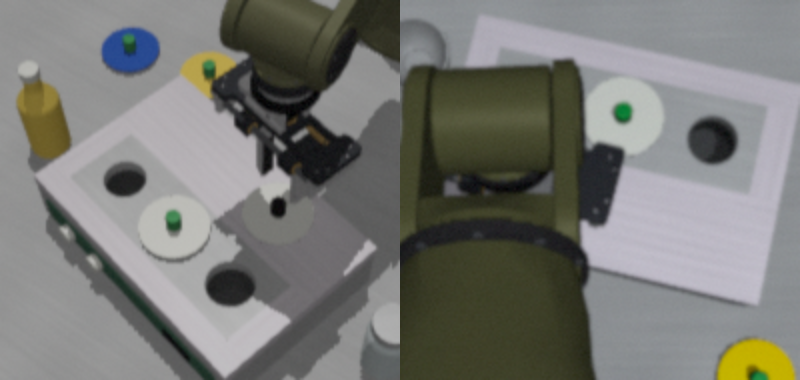

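Green is flat over the middle mouth at right-half crop (624,112) and is free of the gripper. Descending on black.

```bash
python3 -m inch '{"travel":[[0.05,-0.1,-0.5],[0.05,-0.1,-2],[0.05,-0.1,-3.5],[0.05,-0.1,-4.7],[0.05,-0.1,-5.5],[0.05,-0.1,-5.5],[0.05,-0.1,-5.5],[0.05,-0.1,-5.5],[0.05,-0.1,-5.5],[0.05,-0.1,-5.5]],"turn":[[0,0,0],[0,0,0],[0,0,0],[0,0,0],[0,0,0],[0,0,0],[0,0,0],[0,0,0],[0,0,0],[0,0,0]],"grip":[0,0,0,0,0,0,-1,-1,-1,-1]}' 12
python3 - <<'E'
from h import *
a=manip.camera("top")[0]; print(manip.read_state()["finger_gap"],manip.read_state()["eef_pos"])
f=(lambda R:(R[...,1].astype(int)-R[...,0]>40))
print("green",blob(a,134,603,-42,25,f)); 
M=blob(a,100,578,-144,45,lambda R:R.max(2)<100);print(M)
E
```

```text
clock: 9.43
eef_pos: [513.8, 54.3, 91.7]
eef_rot: [3.141, 0.002, 2.885]
wrist_force: [-0.6, 0.9, 2.6]
finger_gap: 19.5
19.58099025102593 [513.76545205  54.28883383  91.71611976]
green (array([602.54670334, -42.08828545]), array([17.8801918 , 20.31235123]))
(array([ 578.92495346, -142.98813629]), array([53.90061188, 54.64128113]))
```

Black is gripped (19.5 mm). I'll slide it along the front strip to the right, then up to the right mouth.

```bash
python3 -m inch '{"travel":[[-0.2,-0.7,0],[-0.6,-2.4,0],[-1.1,-4.6,0],[-1.6,-6.8,0],[-2.1,-9,0],[-2.6,-11.2,0],[-3.15,-13.4,0],[-3.6,-15.4,0],[-3.95,-16.8,0],[-4.05,-17.1,0]],"turn":[[0,0,0],[0,0,0],[0,0,0],[0,0,0],[0,0,0],[0,0,0],[0,0,0],[0,0,0],[0,0,0],[0,0,0]],"grip":[-1,-1,-1,-1,-1,-1,-1,-1,-1,-1]}' 12
python3 - <<'E'
from h import *
b,d=manip.camera("scene");print(manip.read_state()["finger_gap"])
cv2.imwrite("pics/g9.png",cv2.resize(b[80:290,140:360],(660,600))[:,:,::-1])
E
```

```text
clock: 10.72
eef_pos: [472.9, -117.6, 91.7]
eef_rot: [3.141, 0.002, 2.884]
wrist_force: [0.3, 0.8, 1.0]
finger_gap: 19.7
19.45865038900363
```

View pics/g9.png

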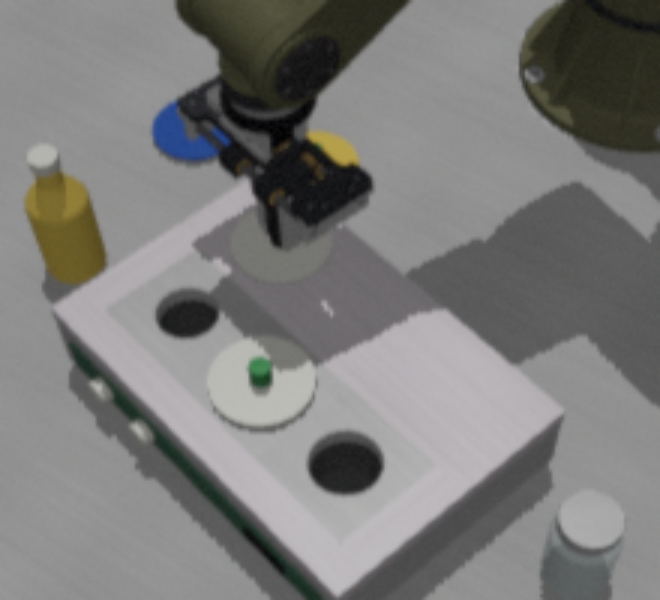

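```bash
python3 -m inch '{"travel":[[0.6,-0.15,0],[1.9,-0.45,0],[3.4,-0.8,0],[4.9,-1.15,0],[6.4,-1.5,0],[7.9,-1.85,0],[9.3,-2.15,0],[10.2,-2.4,0],[10.7,-2.5,0],[10.7,-2.5,0]],"turn":[[0,0,0],[0,0,0],[0,0,0],[0,0,0],[0,0,0],[0,0,0],[0,0,0],[0,0,0],[0,0,0],[0,0,0]],"grip":[-1,-1,-1,-1,-1,-1,-1,-1,-1,-1]}' 12
python3 - <<'E'
from h import *
b,d=manip.camera("scene");print(manip.read_state()["finger_gap"],manip.read_state()["wrist_force"])
cv2.imwrite("pics/g10.png",cv2.resize(b[80:290,140:360],(660,600))[:,:,::-1])
E
```

```text
clock: 12.02
eef_pos: [580.0, -142.3, 91.2]
eef_rot: [3.141, 0.002, 2.884]
wrist_force: [0.4, -0.2, -2.5]
finger_gap: 19.7
19.665230692596708 [-0.51034806  0.39423973 -1.68675241]
```

View pics/g10.png

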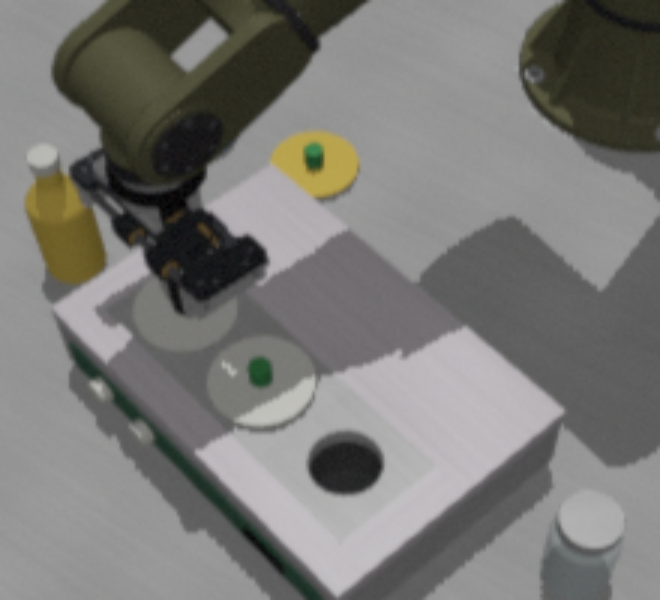

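The downward load (−1.7 N) says black now hangs from the grip over the mouth. Lowering it gently.

```bash
python3 -m inch '{"travel":[[0,0,-0.1],[0,0,-0.2],[0,0,-0.3],[0,0,-0.4],[0,0,-0.4]],"turn":[[0,0,0],[0,0,0],[0,0,0],[0,0,0],[0,0,0]],"grip":[-1,-1,-1,-1,-1]}' 12
```

```text
clock: 12.7
eef_pos: [579.7, -142.3, 87.3]
eef_rot: [3.141, 0.002, 2.884]
wrist_force: [-0.5, 0.1, -1.5]
finger_gap: 19.9
```

```bash
python3 -m inch '{"travel":[[0,0,-0.1],[0,0,-0.2],[0,0,-0.3],[0,0,-0.3]],"turn":[[0,0,0],[0,0,0],[0,0,0],[0,0,0]],"grip":[-1,-1,-1,-1]}' 12
```

```text
clock: 13.2
eef_pos: [580.1, -142.4, 85.7]
eef_rot: [3.141, 0.003, 2.884]
wrist_force: [-5.0, 1.7, 11.4]
finger_gap: 19.7
```

Firm stop (11 N) about 6 mm down, so black looks home. Releasing, rising and moving over green.

```bash
python3 -m inch '{"travel":[[0,0,0.1],[0,0,0.1],[0,0,0.1],[0,0,2],[0,0,4.5],[0,0,6],[0.5,2.5,6],[1.3,5.5,6],[2,8.5,6],[2.35,10.1,6]],"turn":[[0,0,0],[0,0,0],[0,0,0],[0,0,0],[0,0,0],[0,0,0],[0,0,0],[0,0,0],[0,0,0],[0,0,0]],"grip":[-0.5,0,0,0,0,0,0,0,0,0]}' 12
python3 - <<'E'
from h import *
b,d=manip.camera("scene");print(manip.read_state()["finger_gap"],manip.read_state()["wrist_force"])
cv2.imwrite("pics/g11.png",cv2.resize(b[80:290,140:360],(660,600))[:,:,::-1])
np.save("d.npy",d)
E
```

```text
clock: 14.45
eef_pos: [603.9, -40.2, 146.1]
eef_rot: [3.141, 0.003, 2.885]
wrist_force: [0.4, -1.1, 0.7]
finger_gap: 46.9
46.922016607953175 [ 0.22223994  1.83217721 -0.41846928]
```

View pics/g11.png

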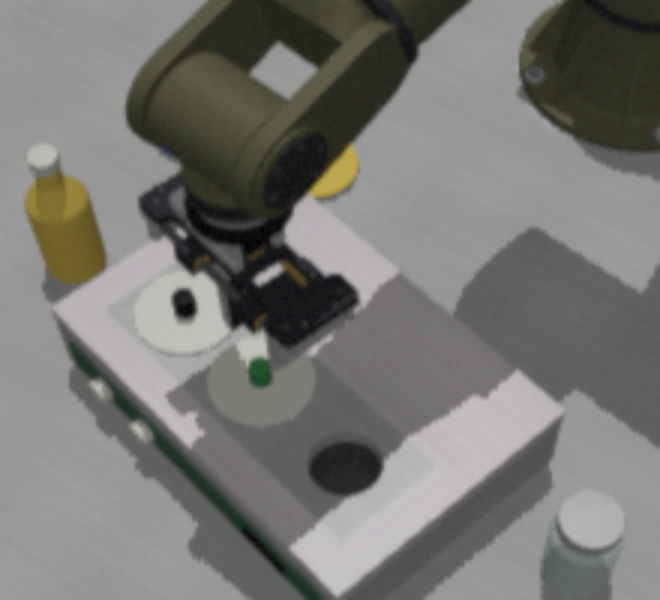

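Black sits flat in the right mouth at (183,312) with no shadow gap beneath it. Gripping green.

```bash
python3 -m inch '{"travel":[[-0.05,-0.15,-0.5],[-0.05,-0.15,-2],[-0.05,-0.15,-3.5],[-0.05,-0.15,-4.7],[-0.05,-0.15,-5.5],[-0.05,-0.15,-5.5],[-0.05,-0.15,-5.5],[-0.05,-0.15,-5.5],[-0.05,-0.15,-5.5],[-0.05,-0.15,-5.5]],"turn":[[0,0,0],[0,0,0],[0,0,0],[0,0,0],[0,0,0],[0,0,0],[0,0,0],[0,0,0],[0,0,0],[0,0,0]],"grip":[0,0,0,0,0,0,-1,-1,-1,-1]}' 12
```

```text
clock: 15.75
eef_pos: [603.6, -40.6, 91.3]
eef_rot: [3.14, 0.004, 2.886]
wrist_force: [0.4, 0.2, 3.1]
finger_gap: 19.7
```

```bash
python3 -m inch '{"travel":[[0.15,0.6,0],[0.45,1.9,0],[0.8,3.3,0],[1.15,4.7,0],[1.5,6.1,0],[1.8,7.5,0],[2.1,8.8,0],[2.3,9.7,0],[2.4,10.05,0],[2.4,10.05,0]],"turn":[[0,0,0],[0,0,0],[0,0,0],[0,0,0],[0,0,0],[0,0,0],[0,0,0],[0,0,0],[0,0,0],[0,0,0]],"grip":[-1,-1,-1,-1,-1,-1,-1,-1,-1,-1]}' 12
python3 -m inch '{"travel":[[0,0,0],[0,0,-0.1],[0,0,-0.2],[0,0,-0.2]],"turn":[[0,0,0],[0,0,0],[0,0,0],[0,0,0]],"grip":[-1,-1,-1,-1]}' 12
```

```text
clock: 17.0
eef_pos: [627.5, 60.0, 91.0]
eef_rot: [3.14, 0.003, 2.886]
wrist_force: [0.3, 0.5, -1.2]
finger_gap: 19.4
clock: 17.5
eef_pos: [627.5, 59.9, 88.9]
eef_rot: [3.14, 0.003, 2.886]
wrist_force: [-0.3, 0.1, -1.2]
finger_gap: 19.7
```

Green is entering the left mouth without resistance. Pressing it home.

```bash
python3 -m inch '{"travel":[[0,0,-0.1],[0,0,-0.2],[0,0,-0.3],[0,0,-0.4],[0,0,-0.45],[0,0,-0.45]],"turn":[[0,0,0],[0,0,0],[0,0,0],[0,0,0],[0,0,0],[0,0,0]],"grip":[-1,-1,-1,-1,-1,-1]}' 12
```

```text
clock: 18.25
eef_pos: [627.6, 59.9, 85.3]
eef_rot: [3.14, 0.004, 2.886]
wrist_force: [-2.8, -0.3, 5.4]
finger_gap: 20.0
```

```bash
python3 -m inch '{"travel":[[0,0,0],[0,0,0],[0,0,0],[0,0,2],[0,0,4.5],[0,0,8],[-4,2,11],[-9,5,11],[-14,9,11],[-19,13,11]],"turn":[[0,0,0],[0,0,0],[0,0,0],[0,0,0],[0,0,0],[0,0,0],[0,0,0],[0,0,0],[0,0,0],[0,0,0]],"grip":[-0.5,0,0,0,0,0,0,0,0,0]}' 12
python3 -m inch '{"travel":[[-4,4.5,0],[-8,9,0],[-12,13.5,0],[-15,18,0],[-18,22,0],[-20,25,0],[-20,25,0]],"turn":[[0,0,0],[0,0,0],[0,0,0],[0,0,0],[0,0,0],[0,0,0],[0,0,0]],"grip":[0,0,0,0,0,0,0]}' 12
python3 - <<'E'
from h import *
b,d=manip.camera("scene");a,da=manip.camera("top")
cv2.imwrite("pics/g12.png",np.hstack([cv2.resize(b[100:290,140:340],(400,380)),cv2.resize(a[90:280,170:370],(400,380))])[:,:,::-1])
def H(c,D,x,y,z=104):
    k=manip.calibration(c);q=np.linalg.inv(k["world_from_camera"])@np.array([x,y,z,1])
    u=int(round(k["fx"]*q[0]/-q[2]+k["cx"]));v=int(round(k["fy"]*q[1]/q[2]+k["cy"]))
    P=[]
    for i in range(-2,3):
        for j in range(-2,3):
            if D[v+i,u+j]>0:
                o,dd=ray(c,u+j,v+i);P.append((o+dd*D[v+i,u+j])[2])
    return round(float(np.median(P)),1)
n={"L green":(627,59.5),"R black":(579,-143)}
for k,(x,y) in n.items():
    for c,D in(("top",da),("scene",d)):
        print(k,c,[H(c,D,x+30*np.cos(t),y+30*np.sin(t)) for t in np.arange(0,6.2,np.pi/3)],"deck",H(c,D,x-75,y+17,100))
f=(lambda R:(R[...,1].astype(int)-R[...,0]>40))
print(blob(a,128,627,59,25,f),blob(a,128,579,-143,25,lambda R:R.max(2)<70),blob(a,100,603,-42,45,lambda R:R.max(2)<100))
E
```

```text
clock: 19.5
eef_pos: [438.4, 188.8, 195.4]
eef_rot: [3.14, 0.004, 2.886]
wrist_force: [0.4, 1.1, 0.7]
finger_gap: 46.7
clock: 20.38
eef_pos: [237.1, 440.1, 195.1]
eef_rot: [3.14, 0.004, 2.888]
wrist_force: [-0.5, -0.5, -1.0]
finger_gap: 46.8
L green top [104.1, 103.6, 104.4, 104.8, 104.1, 103.9] deck 100.0
L green scene [101.9, 102.0, 102.5, 101.8, 102.9, 103.4] deck 98.5
R black top [104.3, 104.3, 104.3, 104.1, 103.7, 103.6] deck 100.3
R black scene [102.6, 102.6, 102.9, 103.6, 102.3, 102.7] deck 98.9
(array([626.50144005,  58.54678726]), array([16.72107315, 19.91176033])) (array([ 577.68717957, -140.78206444]), array([18.51989746, 21.74277496])) (array([603.05993652, -41.76656342]), array([50.49748993, 50.85374069]))
```

View pics/g12.png

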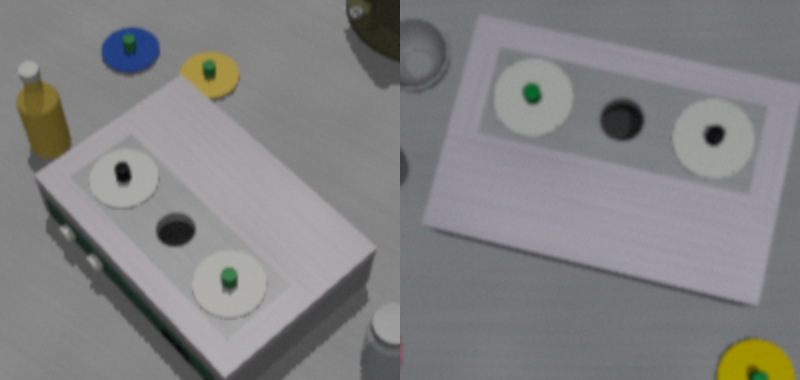

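Both flanges stand 4 mm above the deck (104 against 100) and level all round, which is fully home. Green is in the left mouth at (533,97), black in the right at (714,138), and the middle one is open. The gripper is clear.

```bash
python3 -c "
from cell import manip
print(manip.sign_off())"
```

```text
the job is handed in; nothing more can be done
None
```

Both lids are fully home: green in the left pot (62 mm mouth), black in the right pot (56 mm), and the middle pot (50 mm) is left open. I handed the job in at about 20.5 s with the gripper well clear.

**How it went:** I slid green onto the narrow middle mouth, where it lay flat. Then I slid black along the front strip to the right mouth and seated it, and moved green across to the left mouth and seated it. No lid was lifted out of a wrong mouth, and nothing else was moved.

**Last checks:**
- **Depth:** top-camera depth puts both flanges at about 104 mm over a deck at 100 mm, level all round. The scene camera agrees to within its offset of about 1.5 mm.
- **Force:** each lid went in freely for its first few millimetres and met a firm stop about 6 mm down, at 11 N for black and 5 N for green.

**What disagreed:**
- **Missed first grasp:** my first try at the green knob closed above it, because the fingertips sit about 25 mm higher than the reported TCP. The lid did not move, and I worked about 25 mm lower from then on.
- **Black knob position:** the final camera fit of the black knob was about 2 mm off the pot centre. I put this down to its shadow, since the flange height shows it home.

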